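# Pulse the seasoning grinder

## Robot

A 7-joint arm with a two-finger parallel gripper is mounted at the origin on the work surface. World frame = base frame: x ahead of the robot, y to its left, z up, the work surface at z = 0. Lengths are in m, angles in rad, forces in N, time in s.
With the tool pointing down it reaches from about 0.425 to 0.925 m from the base axis. Payload 6.8 kg.
Tool frame: the origin (TCP) lies on the centre line of the jaws, within the pads' length; the fingertips stand 8 mm ahead of it and the grasp point (between the pads) lies 11 mm behind it (r.finger_overhang is the distance from the TCP to the fingertips, in m); x points along the fingers, z is the direction in which the jaws open and shut, and the axes are right-handed (so a half turn about x gives the same grasp; the last joint's range is limited). The gripper opens to 85 mm and grips with 20 to 120 N. Pads are 22 mm wide; open, the fingers measure 114 mm over their backs; the gripper's body (76 mm by 85 mm) begins 54 mm behind the grasp point. The pads swing forward as they close: fully open they stand 13 mm farther back than shut.
Start: joints at [1.169, 0.477, 0.022, 1.555, -0.011, 1.109, -0.083], TCP at [0.195, -0.646, 0.239] pointing down, gripper open.
Joint ranges: [-2.96, 2.96], [-0.34, 2.1], [-1.41, 1.46], [0.24, 2.44], [-1.37, 4.51], [0.17, 1.92], [-2.96, 2.96]. Speed limits (rad/s): [2.39, 2.39, 3.14, 3.14, 3.14, 3.14, 3.14].

## Interface

Orientations are given as a rotation vector (axis times angle).
In Python, from bench import r gives the robot as it stands. The module is installed in compiled form; this text tells all that it offers.
- The arm moves only by the tool play_rows, never from a script. Its argument "plan" is a list of rows, each a list of 5 numbers: the opening, from -1 (shut) to 1 (fully open), then the shift along the world's x, y, z in m, then the turn about the world's z in rad. A call has 1 to 10 rows; each row is the pose to reach, as a shift and turn from the pose commanded when the call began; what a row does not reach only later rows make up. A row lasts 1/10 s, in which the tool goes at most 50 mm and 8.59 degrees, less where a joint would pass 70% of its speed; a pose out of reach is approached as far as the arm can. A call with a gripper value outside its range is refused whole. The fingers move at their own pace and stop on an object; "force" is the grip in N (left out, the last holds). Time passes only in rows, so rows that repeat a pose let the fingers close. It gives the time, the measured TCP pose, the force and the opening at its end, in the units of the state.
- r.get_obs(): the state, without advancing time (a new reading comes with each control period).
- r.grab_frame(name): name is "scene" or "side" or "wrist"; returns a dict with "pixels" (420x560x3 uint8, blue, green, red), "z_map" (420x560 float32, m along the optical axis (not along the pixel's ray), 0 where there is no reading), "vfov" (degrees; the focal length in pixels is half the picture's height over the tangent of half this angle, whatever the lens; pixels are square), "cx", "cy" (the principal point, pixels), "R" (3x3) and "t" (3): a world point X has camera coordinates R X + t; the wrist camera has in their place "tool_from_camera" (4x4, takes a point from camera to tool coordinates, whose origin is the TCP and whose axes are the tool frame's). Camera axes: x right, y down, z forward; pixel columns grow to the right and rows downward; lengths in m; the calibration is good to about 2 mm. A picture is of the moment at which its call begins: read the wrist's pose just before it.
- r.hand_in(): hands the job in, once; it reports no verdict.
Trained networks look in a picture, given as the dict that the camera call returned (one of the last four; its "shot" number tells which), for a name from the list of things; names that differ only in an ending like _2 or _b are one class to them, and where a whole thing is asked for, a point or a joint stands for the part that bears it (a point fixed in the world has none). Each returns a list of dicts, best first, with "conf" (0 to 1); they miss things now and then, are a little off and sometimes report something else, mostly with a low value. They report only what shows in the picture. A call takes as long as a camera call. They do not tell look-alikes from the thing itself.
- r.outline_of(picture, label): "mask" (420x560 bool, what is visible of it) and "bbox" ([left, top, right, bottom] as shares, 0 to 1, of the picture: columns of its width, rows of its height, round what is visible of it).
- r.pinpoint(picture, label): "position" ([column, row] as shares, 0 to 1, of the picture: columns of its width, rows of its height: a listed point, or the origin of a listed thing).
The state is a dict: "clock": time; "joints": joint angles; "qvel": joint speeds; "tau": joint torques, N m; "tcp_pos": TCP position; "orientation": TCP orientation; "contact_force": force on the tool from outside, world axes, zero at the start; "moment": the same for the moment, N m; "grip_width": finger opening in m.
Only numpy, scipy, OpenCV 4.12 (cv2) and the standard library are available. Lean on these libraries where they do the work, as an engineer would, in place of code of your own. Each camera call takes 0.05 s, during which the arm holds its last target.

## Task

Give the seasoning grinder a pulse at the next speed: first turn its selector knob one click clockwise (seen from above), to the next notch and no further. Then take the grinder's white lid by its grip from the cutting board, set it into the collar with its pointers at the white marks so that its rim lies flat, and twist it clockwise against the spring until its pointers stand at the yellow pulse marks, about half way to the red lock marks, without ever going on to the lock click. Finish while still gripping the lid and holding it steadily at the yellow marks (it springs back if let go), and leave the other things on the table where they are.

Things in the scene. Friction and masses are not known exactly. Their poses are not given: they have to be found in the camera images.
- grinder: seasoning grinder, fixed to the table: charcoal housing 300 long (x -200 to +100 in its frame), 190 wide, deck 115 high. Origin on the table under the axis of the grinding cup; x points from the selector knob to the cup, z up
- collar_mouth (a point): centre of the rim of the steel collar round the cup (116 wide, rim 140 above the table); axes as the grinder's. At the rim a ledge (6 thick, bore 90) is cut by two slots for the lid's lugs, at the grinder's +x and -x, 26 degrees wide (about 21) and reaching out to radius 52. A lid in the slots cannot turn anticlockwise
- pulse_mark (a point): one of the two yellow pulse marks on the deck, 68 from the cup's axis. Each slot has a white mark before it; seen from above, the yellow mark lies 44 degrees (0.77 rad) clockwise from the white one, the red lock mark 80 degrees. The second set lies half a turn on
- selector_grip (a point): grip point on the selector knob's axis, 8 below its top (top 152 above the table), turning with it: its x axis runs along the grip bar to the white pointer end. The knob stands on the deck, 125 from the cup's axis on the grinder's -x side. Bar 50 long, 14 thick, its flat sides free over the upper 28; below them a skirt 52 wide
- selector (a joint): selector knob, rad, growing clockwise seen from above: notches at 0 (start), 0.70, 1.40 and 2.10, sprung into each; about 0.11 N m to leave a notch, and past half way (0.35) it pulls itself into the next one
- pulse_ring (a joint): sprung switch ring under the ledge, rad, pushed ahead clockwise by the lid's lugs: 0 = lid at the white marks or off, 0.70 = lid at the yellow marks, lock click from 1.15 (a stiff bump, 0.5 N m), latched at about 1.33. Resists with 0.06 N m at first, 0.15 N m at the yellow marks, and turns the lid back when let go. Reads about 0.07 less than the lid's turn from the white marks (lug play in the slot)
- lid: white bayonet lid, 116 wide, 62 tall, 130 g, standing upright on the green cutting board (12 thick). Origin at the centre of its underside, z up. A plug 87 wide goes 20 deep into the collar; the rim above it (8 thick) then lies on the collar's rim, the origin 120 above the table. Two lugs at +x and -x, 15 wide, 6 to 12 above the origin, reach to radius 50; it fits either way round
- lid_grip (a point): centre of the black grip bar on the lid, 53 above the lid's origin; axes as the lid's. The bar runs along the lid's x: 64 long, 20 thick, from the rim's top (28 above the lid's origin) up to 62. A black pointer on the rim's top at each end of the bar lies over each lug
- sauce_red: bystander: red squeeze bottle, 60 wide, 195 tall; origin at the centre of its underside
- sauce_mustard: bystander: yellow squeeze bottle, 60 wide, 195 tall; origin at the centre of its underside
- shaker: bystander: steel spice shaker, 68 wide, 98 tall; origin at the centre of its underside
- portion_cups: bystander: stack of five paper portion cups, 76 wide, 74 tall; origin at the centre of its underside
- sixth_pan: bystander: open stainless food pan with salad, 176 x 164 x 100; origin at the centre of its underside
- storage_lid: bystander: plain flat blue storage lid, 124 wide, 12 thick; it belongs to a tub, not to the grinder; origin at the centre of its underside
Things that resemble listed ones, but are neither listed nor needed, are in the scene too. What is shaped like the lid but pink is not meant.

How it is judged:
By the outcome, as a careful person would: the job done as asked, in the order asked, and still so for the second after the job is handed in, while the arm keeps its last pose, push and grip.
It also fails if it takes over 66 s, if anything falls off the work surface, if the arm or the gripper's body presses on something with over 40 N, if the wrist force passes 120 N, or if a joint passes its speed limit or range.

## Working session

There is one attempt and no reset: what is moved stays moved. The work goes in short steps, Python scripts to look and compute and a tool call to move; the robot and the scene stay as the last step left them, time stands still between calls to the robot, and variables do not carry over. Pictures are saved under pics/ and viewed, and the job is handed in when it is done.

Besides the shell and the picture viewer there is one more tool, called after "Request:" in YAML: its name, and indented under it one key for each argument. play_rows: Moves the arm, as the interface text tells. Its arguments: {"type":"object","properties":{"plan":{"type":"array","items":{"type":"array","items":{"type":"number"}}},"force":{"type":"number"}},"required":["plan"]}

```bash
mkdir -p pics
cat > h.py <<'E'
import numpy as np, cv2
from bench import r
from scipy.spatial.transform import Rotation as Ro
def cam(f):
    h=f["pixels"].shape[0]; fl=h/2/np.tan(np.radians(f["vfov"])/2); return fl,f["cx"],f["cy"]
def pose(o):
    T=np.eye(4);T[:3,:3]=Ro.from_rotvec(o["orientation"]).as_matrix();T[:3,3]=o["tcp_pos"];return T
def grab(name):
    o=r.get_obs(); f=r.grab_frame(name)
    if name=="wrist": f["W"]=pose(o)@np.array(f["tool_from_camera"])
    else:
        W=np.eye(4);R=np.array(f["R"]);W[:3,:3]=R.T;W[:3,3]=-R.T@np.array(f["t"]);f["W"]=W
    return f
def ray(f,u,v):
    fl,cx,cy=cam(f);return f["W"][:3,:3]@np.array([(u-cx)/fl,(v-cy)/fl,1.])
def at_z(f,u,v,z):
    d=ray(f,u,v);o=f["W"][:3,3];return o+d*(z-o[2])/d[2]
def at_d(f,u,v):
    return f["W"][:3,3]+ray(f,u,v)*f["z_map"][int(round(v)),int(round(u))]
def proj(f,X):
    fl,cx,cy=cam(f);p=np.linalg.inv(f["W"])@np.append(X,1);return p[0]/p[2]*fl+cx,p[1]/p[2]*fl+cy
def cloud(f):
    fl,cx,cy=cam(f);z=f["z_map"];v,u=np.mgrid[:z.shape[0],:z.shape[1]]
    P=np.stack([(u-cx)/fl*z,(v-cy)/fl*z,z],-1)
    return P@f["W"][:3,:3].T+f["W"][:3,3]
E
python3 - <<'E'
from h import *
o=r.get_obs();print(o["clock"],o["tcp_pos"],o["orientation"],o["grip_width"])
for n in("scene","side","wrist"):
    f=grab(n);cv2.imwrite(f"pics/{n}0.png",f["pixels"])
    print(n,f["vfov"],f["W"][:3,3].round(3))
    for l in("lid","lid_grip","selector_grip","collar_mouth","pulse_mark","grinder","storage_lid"):
        for d in r.pinpoint(f,l)[:3]:
            u,v=np.array(d["position"])*[560,420]
            print(l,round(d["conf"],2),round(u),round(v),at_d(f,min(u,559),min(v,419)).round(3))
E
```

```text
0.0 [ 0.19529062 -0.64550113  0.23829629] [ 0.9911345   1.33562839 -0.98943894] 0.08518766196558643
scene 53.5165436699485 [1.237 0.14  0.887]
lid 0.98 224 176 [ 0.351 -0.19   0.028]
lid 0.96 178 168 [ 0.337 -0.34   0.029]
lid 0.62 181 249 [ 0.652 -0.221  0.049]
lid_grip 0.92 276 172 [ 0.344 -0.032  0.06 ]
lid_grip 0.88 173 158 [ 0.331 -0.352  0.061]
lid_grip 0.8 223 163 [ 0.33  -0.194  0.061]
selector_grip 0.53 341 193 [0.492 0.159 0.152]
collar_mouth 0.91 329 233 [0.575 0.142 0.091]
pulse_mark 0.59 352 230 [0.599 0.194 0.14 ]
grinder 0.76 326 268 [0.697 0.143 0.116]
storage_lid 0.91 432 214 [0.391 0.424 0.009]
side 53.69990558257343 [0.224 0.888 0.789]
lid 0.88 283 186 [ 0.612 -0.206  0.04 ]
lid 0.87 381 186 [ 0.307 -0.334  0.033]
lid 0.84 373 217 [ 0.304 -0.153  0.029]
lid_grip 0.84 283 175 [ 0.623 -0.233  0.064]
lid_grip 0.74 373 199 [ 0.316 -0.198  0.063]
lid_grip 0.61 354 227 [ 0.341 -0.042  0.064]
selector_grip 0.82 278 235 [0.492 0.165 0.151]
selector_grip 0.65 236 220 [0.637 0.098 0.108]
collar_mouth 0.95 236 221 [0.634 0.107 0.112]
pulse_mark 0.89 241 246 [0.577 0.196 0.115]
pulse_mark 0.25 174 358 [0.587 0.499 0.064]
grinder 0.88 242 258 [0.558 0.234 0.113]
storage_lid 0.8 286 379 [0.375 0.431 0.011]
wrist 68.5263713484765 [ 0.258 -0.627  0.374]
```

View pics/scene0.png

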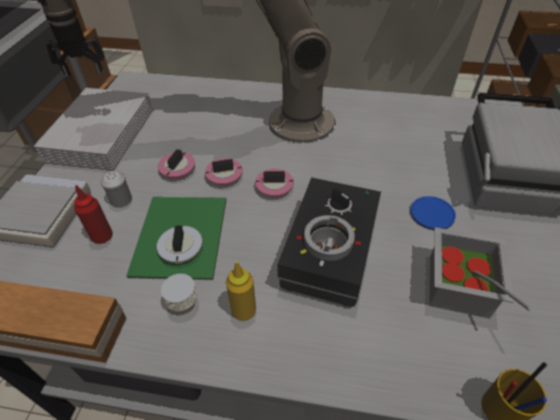

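View pics/side0.png

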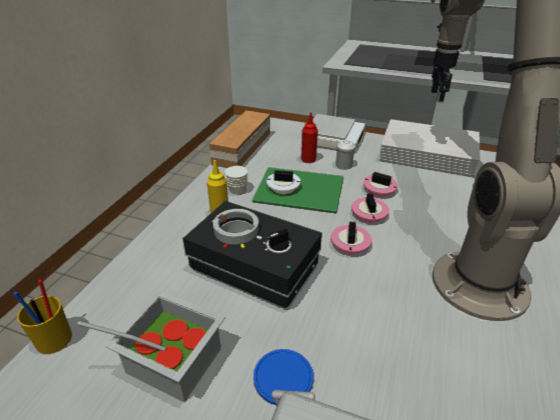

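The white lid sits on the green board at scene (180,243). The look-alikes are three pink lids at (177,165), (223,171) and (275,181), and the blue storage lid at (432,213). I choose the white one by its colour and the board. Next I'll crop it close and measure.

Run:
```python
from h import *
def fitc(P):
    A=np.c_[2*P[:,:2],np.ones(len(P))];s=np.linalg.lstsq(A,(P[:,:2]**2).sum(1),rcond=None)[0]
    return s[:2],np.sqrt(s[2]+s[0]**2+s[1]**2)
crops=[]
for n in("scene","side"):
    f=grab(n);C=cloud(f);px=f["pixels"].astype(int)
    mx=px.max(-1);mn=px.min(-1)
    near=lambda c,rad:np.hypot(C[...,0]-c[0],C[...,1]-c[1])<rad
    g=near((.615,.14),.12)
    rim=g&(abs(C[...,2]-.14)<.003); P=C[rim]
    c,rd=fitc(P);print(n,"rim",len(P),c.round(4),rd.round(4),P[:,2].mean().round(4))
    top=near((.49,.16),.05)&(C[...,2]>.146);P=C[top]
    print(" bar",len(P),P.mean(0).round(4),P[:,2].max().round(4)); 
    w,V=np.linalg.eigh(np.cov(P[:,:2].T));print("  dir",np.degrees(np.arctan2(V[1,1],V[0,1])).round(1),np.ptp(P[:,:2]@V,axis=0).round(3))
    deck=(abs(C[...,2]-.115)<.004)&near((.57,.15),.25)
    P=C[deck][:,:2].astype(np.float32);rc=cv2.minAreaRect(P);print(" deck",len(P),rc)
    # lid
    gr=near((.635,-.225),.1)
    P=C[gr&(C[...,2]>.067)&(C[...,2]<.085)]
    print(" lidbar",len(P),P.mean(0).round(4),P[:,2].max().round(4));w,V=np.linalg.eigh(np.cov(P[:,:2].T));print("  dir",np.degrees(np.arctan2(V[1,1],V[0,1])).round(1),np.ptp(P[:,:2]@V,axis=0).round(3))
    m=gr&(abs(C[...,2]-.040)<.004)&(mn>150);P=C[m]
    if len(P)>10:
        (q,s,a)=cv2.minAreaRect(P[:,:2].astype(np.float32));print("  rimtop",len(P),q,s,P[:,2].mean(), fitc(P))
        (q,rad)=cv2.minEnclosingCircle(P[:,:2].astype(np.float32));print("  enc",q,rad)
    for nm,X in(("g",(.56,.15,.12)),("l",(.635,-.225,.05))):
        u,v=map(int,proj(f,X));h=65
        cv2.imwrite(f"pics/c_{n}_{nm}.png",cv2.resize(f["pixels"][max(0,v-h):v+h,max(0,u-h):u+h],None,fx=4,fy=4,interpolation=2)); print(nm,u-h,v-h)
```

```text
scene rim 566 [0.6055 0.1448] 0.0567 0.1392
 bar 97 [0.4957 0.1596 0.1504] 0.1543
  dir 52.3 [0.017 0.05 ]
 deck 5545 ((0.598201334476471, 0.12971912324428558), (0.22265152633190155, 0.3698450028896332), 80.96704864501953)
 lidbar 162 [ 0.6277 -0.236   0.0722] 0.0761
  dir -168.3 [0.021 0.064]
  rimtop 347 (0.626552939414978, -0.23807048797607422) (0.10021093487739563, 0.10577565431594849) 0.03919983205983491 (array([ 0.62506629, -0.23737994]), np.float64(0.0467641787102614))
  enc (0.6250490546226501, -0.2378314733505249) 0.053689923137426376
g 268 155
l 116 178
side rim 412 [0.6131 0.1436] 0.0528 0.1399
 bar 101 [0.4937 0.1625 0.1512] 0.1551
  dir 52.1 [0.014 0.048]
 deck 4446 ((0.5959985852241516, 0.1156836748123169), (0.251443475484848, 0.3656931519508362), 81.57703399658203)
 lidbar 88 [ 0.6234 -0.2346  0.0725] 0.0768
  dir -167.0 [0.025 0.063]
  rimtop 268 (0.6202351450920105, -0.23086437582969666) (0.11121820658445358, 0.09732000529766083) 0.040589627124604656 (array([ 0.62346717, -0.23828768]), np.float64(0.04447622102107471))
  enc (0.6225882768630981, -0.23684072494506836) 0.05809988081455231
g 189 169
l 213 114
```

View pics/c_scene_g.png

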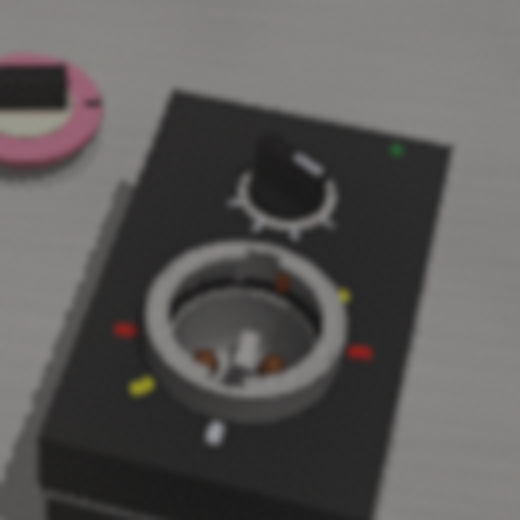

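View pics/c_scene_l.png

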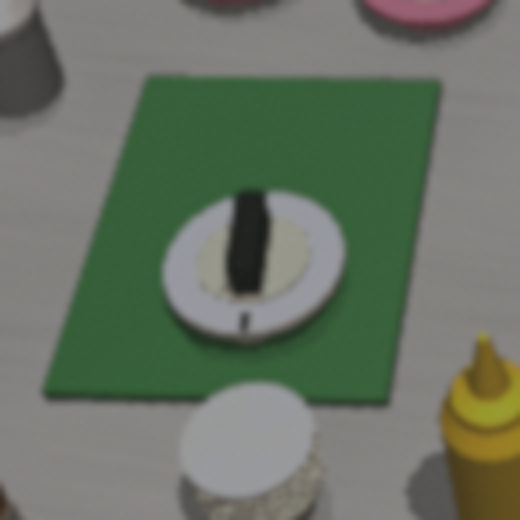

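View pics/c_side_g.png

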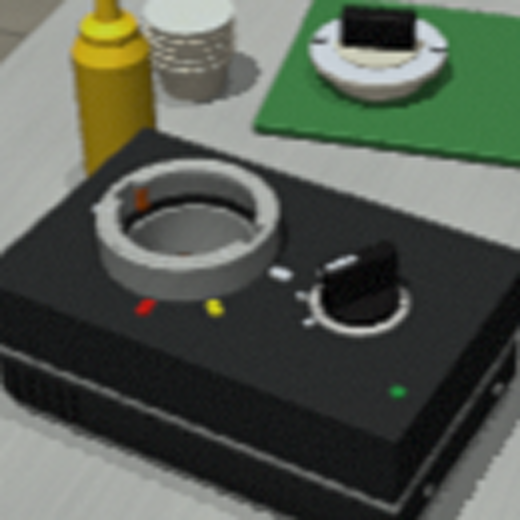

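The crop confirms it: a white lid with black pointers and a grip bar, on the green board. Next I'll work out the current jaw yaw so I can look at the knob from above.

Run:
```python
from h import *
o=r.get_obs();T=pose(o);print(T.round(3));print(np.degrees(np.arctan2(T[1,2],T[0,2])),o["joints"],o["clock"])
f=grab("wrist");print(np.array(f["tool_from_camera"]).round(3))
```

```text
[[ 0.     0.957  0.29   0.196]
 [-0.     0.29  -0.957 -0.646]
 [-1.     0.     0.     0.239]
 [ 0.     0.     0.     1.   ]]
-73.16523425299489 [ 1.16887474  0.47699783  0.02237245  1.55536281 -0.01148256  1.10927743
 -0.08311101] 1.3
[[-0.    -0.26   0.966 -0.135]
 [ 0.001 -0.966 -0.26   0.065]
 [ 1.     0.001  0.    -0.   ]
 [ 0.     0.     0.     1.   ]]
```

Request:
play_rows:
  plan:
    - [1,0.04,0.025,0.02,0.05]
    - [1,0.08,0.05,0.04,0.1]
    - [1,0.12,0.075,0.06,0.15]
    - [1,0.16,0.11,0.08,0.2]
    - [1,0.2,0.14,0.09,0.25]
    - [1,0.24,0.17,0.1,0.3]
    - [1,0.28,0.2,0.1,0.35]
    - [1,0.315,0.235,0.1,0.4]
    - [1,0.34,0.28,0.1,0.45]
    - [1,0.36,0.325,0.1,0.5]

```text
clock: 2.35
tcp_pos: [0.5518, -0.33, 0.3391]
orientation: [0.606, 1.484, -0.606]
contact_force: [0.5, -0.3, 0.4]
grip_width: 0.0857
```

Request:
play_rows:
  plan:
    - [1,0.02,0.045,0,0.03]
    - [1,0.03,0.094,0,0.06]
    - [1,0.03,0.143,0,0.1]
    - [1,0.03,0.192,0,0.12]
    - [1,0.02,0.24,0,0.12]
    - [1,0.01,0.288,0,0.12]
    - [1,-0.01,0.333,0,0.12]
    - [1,-0.03,0.378,0,0.12]
    - [1,-0.05,0.42,0,0.12]
    - [1,-0.06,0.45,0,0.12]

```text
clock: 3.35
tcp_pos: [0.4885, 0.1216, 0.3398]
orientation: [0.512, 1.509, -0.511]
contact_force: [0.7, -0.1, 0.2]
grip_width: 0.0857
```

```bash
cat > look.py <<'E'
from h import *
import sys
f=grab("wrist");o=r.get_obs();print(o["clock"],o["tcp_pos"].round(4) if hasattr(o["tcp_pos"],'round') else o["tcp_pos"])
T=pose(o);print("jaw yaw",np.degrees(np.arctan2(T[1,2],T[0,2])),"j",np.round(o["joints"],2))
cv2.imwrite(f"pics/{sys.argv[1]}.png",f["pixels"])
import pickle;pickle.dump({k:f[k] for k in("pixels","z_map","vfov","cx","cy","W")},open(f"{sys.argv[1]}.pkl","wb"))
for l in sys.argv[2:]:
    for d in r.pinpoint(f,l)[:3]:
        u,v=np.array(d["position"])*[560,420];print(l,round(d["conf"],2),round(u),round(v),at_d(f,min(u,559),min(v,419)).round(4))
E
python3 look.py w1 selector_grip collar_mouth pulse_mark
```

```text
3.4 [0.4871 0.1266 0.3401]
jaw yaw -37.11704253797169 j [ 0.09  0.14 -0.52  1.8   0.07  1.22 -1.09]
selector_grip 0.85 263 163 [0.492  0.1571 0.1528]
selector_grip 0.59 537 214 [ 0.7538 -0.1525  0.0379]
collar_mouth 0.77 372 97 [0.637  0.1347 0.0806]
pulse_mark 0.82 305 81 [0.5784 0.1965 0.1157]
```

View pics/w1.png

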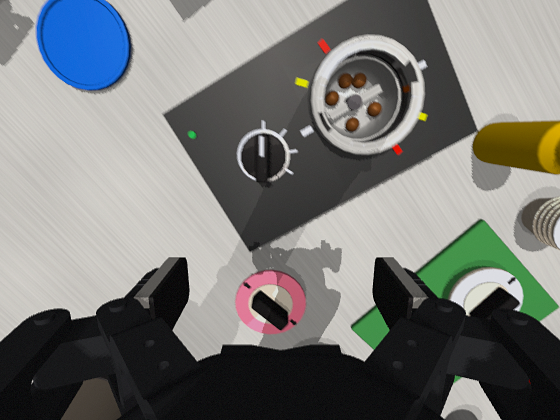

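The wrist view shows the knob at (263,155) with its pointer at the first tick (264,125). The white marks are at (307,131) and (421,65), the yellow at (302,82) and (422,117). I'll measure precisely from a settled frame.

```bash
cat > meas.py <<'E'
from h import *
def circ(P):
    from scipy.optimize import least_squares
    s=least_squares(lambda p:np.hypot(P[:,0]-p[0],P[:,1]-p[1])-p[2],[*P[:,:2].mean(0),.05],loss='soft_l1',f_scale=.002).x;return s
def grinder(f):
    C=cloud(f);hsv=cv2.cvtColor(f["pixels"],cv2.COLOR_BGR2HSV)
    near=lambda c,a:np.hypot(C[...,0]-c[0],C[...,1]-c[1])<a
    for nm,lo,hi in(("red",(0,150,120),(8,255,255)),("yel",(22,150,120),(35,255,255)),("white",(0,0,150),(180,40,255))):
        m=cv2.inRange(hsv,lo,hi);m[~(near((.615,.14),.09)&(abs(C[...,2]-.115)<.006))]=0
        n,L,st,ce=cv2.connectedComponentsWithStats(m)
        for i in range(1,n):
            if st[i,4]>=12: print(nm,st[i,4],ce[i].round(1),at_z(f,*ce[i],.115).round(4))
    m=near((.615,.14),.075)&(abs(C[...,2]-.14)<.003);print("rim",m.sum(),circ(C[m]))
    m=near((.492,.16),.045)&(C[...,2]>.147);P=C[m];q=P.mean(0);w,V=np.linalg.eigh(np.cov(P[:,:2].T));V=V[:,1]
    rc=cv2.minAreaRect(P[:,:2].astype(np.float32))
    print("knob",m.sum(),q.round(4),np.degrees(np.arctan2(V[1],V[0])).round(1),rc)
if __name__=="__main__":
    f=grab("wrist");grinder(f);o=r.get_obs();print(o["tcp_pos"],o["clock"])
E
python3 meas.py
```

```text
red 93 [321.6  45.4] [0.6155 0.2106 0.115 ]
red 68 [395.3 148.6] [0.6204 0.0722 0.115 ]
yel 86 [299.3  81.8] [0.5756 0.1962 0.115 ]
yel 54 [420.3 115.7] [0.6616 0.0859 0.115 ]
white 50 [420.1  63.9] [0.6888 0.1318 0.115 ]
white 19 [395.6  83.7] [0.6574 0.131  0.115 ]
white 24 [396.8 100.7] [0.6493 0.1153 0.115 ]
white 36 [387.5 121.6] [0.6292 0.1028 0.115 ]
white 21 [325.  120.4] [0.5745 0.1465 0.115 ]
white 76 [304.5 130.5] [0.5498 0.1516 0.115 ]
white 25 [366.6 136.6] [0.6016 0.1033 0.115 ]
white 23 [348.7 137.7] [0.5849 0.1147 0.115 ]
rim 3915 [0.61741022 0.14252102 0.0518267 ]
knob 28107 [0.4843 0.1425 0.4089] 153.1 ((0.48723793029785156, 0.15707725286483765), (0.05932631343603134, 0.08129678666591644), 68.85023498535156)
[0.49075649 0.11750819 0.33935129] 3.6
```

Run:
```python
from h import *
f=grab("wrist")
for i in range(3):
    o=r.get_obs();T=pose(o);print(o["clock"],T[:3,3].round(4),np.degrees(np.arctan2(T[1,2],T[0,2])).round(2),T[:,0].round(3),np.abs(o["qvel"]).max())
    if i<2: f=grab("wrist")
C=cloud(f)
m=(np.hypot(C[...,0]-.4948,C[...,1]-.159)<.04)&(C[...,2]>.147)&(C[...,2]<.16);P=C[m];w,V=np.linalg.eigh(np.cov(P[:,:2].T));V=V[:,1]
print(m.sum(),P.mean(0),np.degrees(np.arctan2(V[1],V[0])),cv2.minAreaRect(P[:,:2].astype(np.float32)))
```

```text
3.65 [0.491  0.1169 0.3392] -37.77 [ 0.    -0.001 -1.     0.   ] 0.01013382349754037
3.7 [0.491  0.1168 0.3392] -37.79 [-0. -0. -1.  0.] 0.004298124454926812
3.75 [0.491  0.1169 0.3391] -37.8 [-0. -0. -1.  0.] 0.003211543461353362
643 [0.4947795  0.16038334 0.15164855] 52.07365983753027 ((0.49395397305488586, 0.1599193662405014), (0.04843418672680855, 0.013659198768436909), 51.46004104614258)
```

Request:
play_rows:
  plan:
    - [0.2,0.0035,0.03,-0.03,0]
    - [0,0.0035,0.043,-0.07,-0.005]
    - [0,0.0035,0.043,-0.115,-0.005]
    - [0,0.0035,0.043,-0.15,-0.005]
    - [0,0.0035,0.043,-0.175,-0.005]
    - [0,0.0035,0.043,-0.19,-0.005]
    - [0,0.0035,0.043,-0.2,-0.005]
    - [0,0.0035,0.043,-0.205,-0.005]
    - [0,0.0035,0.043,-0.205,-0.005]

```text
clock: 4.65
tcp_pos: [0.4942, 0.161, 0.1341]
orientation: [0.519, 1.508, -0.519]
contact_force: [-0.0, -0.3, 0.7]
grip_width: 0.0427
```

Request:
play_rows:
  plan:
    - [-0.4,0,0,0,0]
    - [-1,0,0,0,0]
    - [-1,0,0,0,0]
    - [-1,0,0,0,0]
    - [-1,0,0,0,0]
    - [-1,0,0,0,0]
  force: 40

```text
clock: 5.25
tcp_pos: [0.4952, 0.1611, 0.1354]
orientation: [0.519, 1.505, -0.518]
contact_force: [1.7, -2.1, 4.9]
grip_width: 0.0133
```

Request:
play_rows:
  plan:
    - [-1,0,0,0,-0.08]
    - [-1,0,0,0,-0.18]
    - [-1,0,0,0,-0.28]
    - [-1,0,0,0,-0.38]
    - [-1,0,0,0,-0.48]
    - [-1,0,0,0,-0.58]
    - [-1,0,0,0,-0.66]
    - [-1,0,0,0,-0.7]
    - [-1,0,0,0,-0.7]
    - [-1,0,0,0,-0.7]

```text
clock: 6.25
tcp_pos: [0.4957, 0.1604, 0.1354]
orientation: [1.056, 1.297, -1.053]
contact_force: [2.7, -4.5, 5.8]
grip_width: 0.0132
```

```bash
python3 look.py w2; python3 -c "
from bench import r;o=r.get_obs();print(o['contact_force'],o['moment'],o['grip_width'])"
```

```text
6.3 [0.4957 0.1604 0.1354]
jaw yaw -78.11464498244979 j [-0.16  0.38 -0.34  2.    0.17  0.79 -1.96]
[ 3.88337348 -5.70915021  5.97798731] [-0.90840953 -0.68726636 -0.02872053] 0.0129867812128372
```

View pics/w2.png

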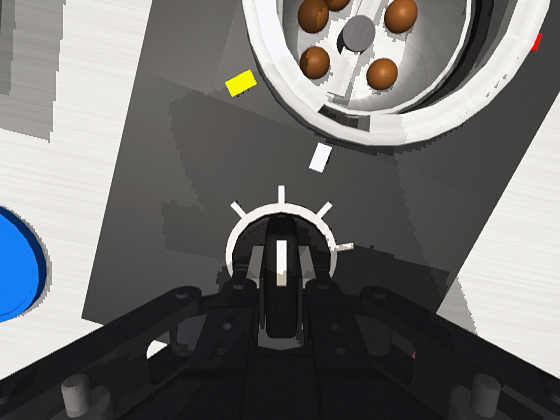

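The knob pointer is at the second tick (281,190), and 40.3° was turned. I'll release it and rise straight up.

Request:
play_rows:
  plan:
    - [0,0,0,0,0]
    - [0,0,0,0,0]
    - [0,0,0,0,0]
    - [0,0,0,0.02,0]
    - [0,0,0,0.06,0]
    - [0,0,0,0.11,0]
    - [0,0,0,0.16,0]
    - [0,0,0,0.2,0]
    - [0,0,0,0.22,0]

```text
clock: 7.2
tcp_pos: [0.4946, 0.1624, 0.3584]
orientation: [1.057, 1.298, -1.049]
contact_force: [1.6, -0.2, -1.4]
grip_width: 0.0426
```

```bash
python3 look.py w3; python3 meas.py
python3 - <<'E'
from h import *
f=grab("wrist")
C=cloud(f)
m=(np.hypot(C[...,0]-.4948,C[...,1]-.159)<.04)&(C[...,2]>.147)&(C[...,2]<.16);P=C[m];w,V=np.linalg.eigh(np.cov(P[:,:2].T));V=V[:,1]
print(m.sum(),P.mean(0),np.degrees(np.arctan2(V[1],V[0])),cv2.minAreaRect(P[:,:2].astype(np.float32)))
E
```

```text
7.25 [0.4955 0.1628 0.3603]
jaw yaw -78.00140765199343 j [-0.11  0.14 -0.36  1.74  0.05  1.26 -1.85]
red 80 [261.6  73.2] [0.6155 0.2107 0.115 ]
red 69 [378.9  95.6] [0.6203 0.0727 0.115 ]
yel 64 [377.6  55. ] [0.6614 0.0865 0.115 ]
yel 74 [267.  111.6] [0.5758 0.1963 0.115 ]
white 61 [344.4  19.7] [0.6878 0.1323 0.115 ]
white 13 [320.1  44.1] [0.6587 0.1526 0.115 ]
white 72 [345.4  57. ] [0.6518 0.1215 0.115 ]
white 35 [295.8  55.3] [0.6418 0.1766 0.115 ]
white 25 [356.4  82.7] [0.6283 0.102  0.115 ]
white 109 [329.8 116. ] [0.5864 0.1228 0.115 ]
white 67 [299.1 141.6] [0.5501 0.1517 0.115 ]
rim 3559 [0.61767419 0.14240426 0.05183824]
knob 33097 [0.5065 0.1625 0.4222] 98.7 ((0.49440765380859375, 0.16048404574394226), (0.049480922520160675, 0.08996850252151489), 11.215781211853027)
[0.49498973 0.16250319 0.35770635] 7.3
539 [0.49521271 0.15998722 0.15158667] -168.79224959778628 ((0.49417969584465027, 0.15949752926826477), (0.04970888793468475, 0.01361432671546936), 11.876791954040527)
```

View pics/w3.png

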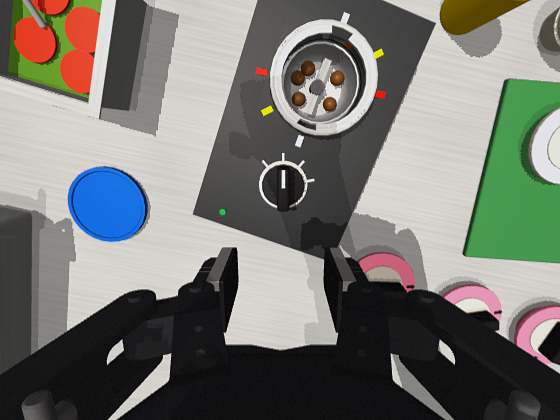

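The knob has settled at +40.4°, one notch. Next I go to the lid, making a half turn on the way so the wrist has range for the twist.

Request:
play_rows:
  plan:
    - [0.3,0.01,-0.02,0,0.14]
    - [0.5,0.02,-0.04,0,0.28]
    - [0.5,0.03,-0.06,0,0.42]
    - [0.5,0.04,-0.08,0,0.56]
    - [0.5,0.05,-0.1,0,0.7]
    - [0.5,0.06,-0.12,0,0.84]
    - [0.5,0.07,-0.14,0,0.98]
    - [0.5,0.08,-0.16,0,1.12]
    - [0.5,0.085,-0.18,0,1.26]
    - [0.5,0.085,-0.2,0,1.4]

```text
clock: 8.35
tcp_pos: [0.5785, -0.0392, 0.3518]
orientation: [-0.034, 1.574, 0.035]
contact_force: [0.7, -0.1, 0.2]
grip_width: 0.0641
```

Request:
play_rows:
  plan:
    - [0.5,0,-0.02,0,0.14]
    - [0.5,0,-0.04,0,0.28]
    - [0.5,0,-0.06,0,0.42]
    - [0.5,0,-0.08,0,0.56]
    - [0.5,0,-0.1,0,0.7]
    - [0.5,0,-0.12,0,0.84]
    - [0.5,0,-0.14,0,0.98]
    - [0.5,0,-0.16,0,1.12]
    - [0.5,0,-0.18,0,1.26]
    - [0.5,0,-0.2,0,1.4]

```text
clock: 9.35
tcp_pos: [0.5781, -0.2389, 0.3519]
orientation: [-1.113, 1.268, 1.119]
contact_force: [-0.5, -0.4, -1.1]
grip_width: 0.0646
```

Request:
play_rows:
  plan:
    - [0.5,0,0,0,0.14]
    - [0.5,0,0,0,0.28]
    - [0.5,0,0,0,0.34]
    - [0.5,0,0,0,0.34]
    - [0.5,0,0,0,0.34]

```text
clock: 9.85
tcp_pos: [0.5785, -0.2383, 0.3528]
orientation: [-1.357, 1.105, 1.361]
contact_force: [0.1, 0.4, 0.6]
grip_width: 0.0641
```

```bash
python3 look.py w4 lid_grip
cat > lidm.py <<'E'
from h import *
def lid(f,c=(.625,-.2375)):
    C=cloud(f);n=np.hypot(C[...,0]-c[0],C[...,1]-c[1])<.075
    m=n&(abs(C[...,2]-.074)<.004);P=C[m][:,:2].astype(np.float32)
    print("bar",len(P),cv2.minAreaRect(P))
    m=n&(abs(C[...,2]-.040)<.004);P=C[m][:,:2].astype(np.float32)
    print("rim",len(P),cv2.minEnclosingCircle(P))
    h=cv2.convexHull(P)[:,0]; 
    from meas import circ
    print("hullcirc",circ(h))
if __name__=="__main__":
    f=grab("wrist");lid(f);print(r.get_obs()["tcp_pos"])
E
python3 lidm.py
```

```text
9.9 [ 0.5786 -0.2384  0.3532]
jaw yaw 101.79910272827294 j [ 0.7   0.37 -0.55  1.5   0.19  1.33  1.91]
lid_grip 0.76 270 208 [ 0.6216 -0.2443  0.074 ]
lid_grip 0.57 473 33 [ 0.3534 -0.0423  0.063 ]
bar 608 ((0.6240918636322021, -0.2379692792892456), (0.06249678507447243, 0.019679823890328407), 11.891529083251953)
rim 3827 ((0.6245815753936768, -0.2377396523952484), 0.058122921735048294)
hullcirc [ 0.62439776 -0.23775428  0.05748407]
[ 0.57881852 -0.23843639  0.35381056]
```

View pics/w4.png

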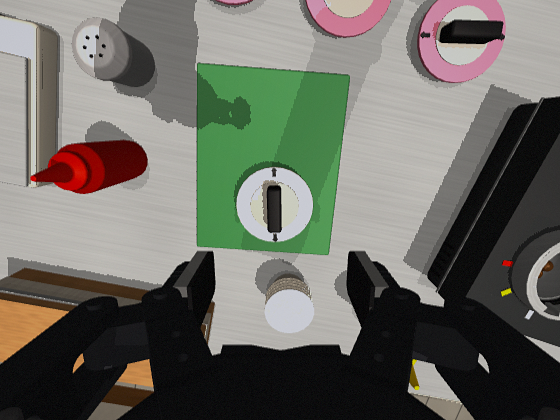

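The white lid is at (274,204), with its bar at 11.9° and its centre at (0.6243, -0.238). The sizes match: bar 62×20, rim radius 58. I'll approach in two stages.

Request:
play_rows:
  plan:
    - [0.2,0.015,0,-0.04,0]
    - [0.2,0.03,0,-0.08,0]
    - [0.2,0.0455,0,-0.12,0]
    - [0.2,0.0455,0.0005,-0.16,0]
    - [0.2,0.0455,0.0005,-0.2,0]
    - [0.2,0.0455,0.0005,-0.23,0]
    - [0.2,0.0455,0.0005,-0.24,0]
    - [0.2,0.0455,0.0005,-0.24,0]
    - [0.2,0.0455,0.0005,-0.24,0]

```text
clock: 10.9
tcp_pos: [0.6256, -0.2382, 0.116]
orientation: [-1.362, 1.103, 1.358]
contact_force: [0.9, -0.0, 0.3]
grip_width: 0.0512
```

```bash
python3 look.py w5;python3 lidm.py
```

```text
10.95 [ 0.6259 -0.2383  0.1165]
jaw yaw 101.8578819698087 j [ 0.61  0.64 -0.48  1.65  0.35  0.94  1.77]
bar 3029 ((0.6241485476493835, -0.23785866796970367), (0.06288190186023712, 0.019926737993955612), 12.509256362915039)
rim 15453 ((0.6246855854988098, -0.23787911236286163), 0.05807865411043167)
hullcirc [ 0.62459017 -0.23771353  0.05751576]
[ 0.62587005 -0.23842283  0.11664636]
```

View pics/w5.png

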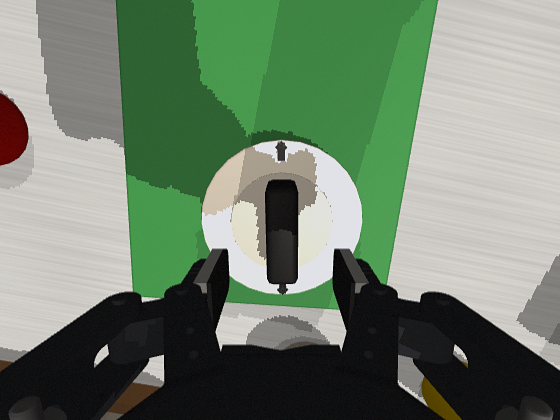

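The bar is midway between the jaws at (282,232). I'll go down and grip it.

Request:
play_rows:
  plan:
    - [0.2,-0.001,0.0005,-0.02,0.005]
    - [0.2,-0.0015,0.0005,-0.04,0.005]
    - [0.2,-0.0015,0.0005,-0.055,0.005]
    - [0.2,-0.0015,0.0005,-0.064,0.005]
    - [0.2,-0.0015,0.0005,-0.064,0.005]
    - [-0.3,-0.0015,0.0005,-0.064,0.005]
    - [-1,-0.0015,0.0005,-0.064,0.005]
    - [-1,-0.0015,0.0005,-0.064,0.005]
    - [-1,-0.0015,0.0005,-0.064,0.005]
    - [-1,-0.0015,0.0005,-0.064,0.005]
  force: 80

```text
clock: 12.0
tcp_pos: [0.6239, -0.2379, 0.0515]
orientation: [-1.365, 1.101, 1.362]
contact_force: [-0.9, -0.3, 5.7]
grip_width: 0.0186
```

```bash
python3 look.py w6;python3 -c "
from bench import r;o=r.get_obs();print(o['contact_force'],o['moment'],o['grip_width'])"
```

```text
12.05 [ 0.6239 -0.2378  0.0515]
jaw yaw 102.14851943777919 j [ 0.59  0.72 -0.45  1.68  0.4   0.84  1.74]
[-0.28653675 -0.48716005  6.67907805] [0.0838214  0.098101   0.08176448] 0.019021305842734124
```

View pics/w6.png

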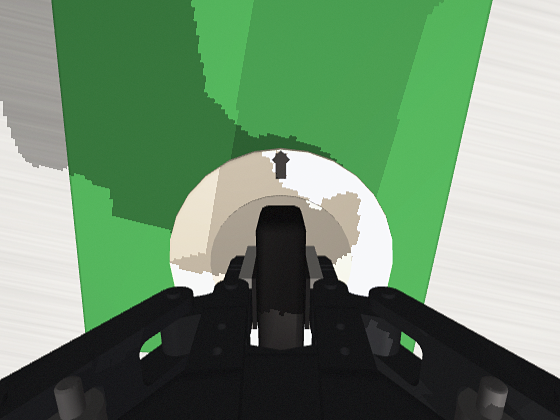

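Request:
play_rows:
  plan:
    - [-1,0,0,0.015,0]
    - [-1,0,0,0.05,0]
    - [-1,0,0,0.1,0]
    - [-1,0,0,0.145,0]
    - [-1,0,0,0.19,0]
    - [-1,0,0,0.23,0]
    - [-1,0,0,0.25,0]
    - [-1,0,0.01,0.25,0]
    - [-1,0,0.03,0.25,-0.03]
    - [-1,0,0.06,0.25,-0.06]

```text
clock: 13.05
tcp_pos: [0.6216, -0.1784, 0.2988]
orientation: [-1.316, 1.138, 1.319]
contact_force: [0.1, 0.3, -0.5]
grip_width: 0.0189
```

Request:
play_rows:
  plan:
    - [-1,0,0.04,0,-0.04]
    - [-1,0,0.08,0,-0.08]
    - [-1,0,0.12,0,-0.12]
    - [-1,-0.002,0.16,0,-0.16]
    - [-1,-0.004,0.2,0,-0.2]
    - [-1,-0.006,0.24,0,-0.24]
    - [-1,-0.006,0.28,0,-0.28]
    - [-1,-0.006,0.305,0,-0.292]
    - [-1,-0.006,0.319,0,-0.292]
    - [-1,-0.006,0.319,0,-0.292]

```text
clock: 14.05
tcp_pos: [0.6157, 0.1438, 0.2994]
orientation: [-1.108, 1.271, 1.111]
contact_force: [0.7, 0.2, -0.5]
grip_width: 0.0187
```

Request:
play_rows:
  plan:
    - [-1,0,0,0,0]
    - [-1,0,0,0,0]

```text
clock: 14.25
tcp_pos: [0.6173, 0.1388, 0.2999]
orientation: [-1.104, 1.275, 1.103]
contact_force: [0.8, -0.5, -1.1]
grip_width: 0.0187
```

```bash
python3 look.py w7
python3 - <<'E'
from h import *
o=r.get_obs();print(o['contact_force'],o['moment'],o['grip_width'])
for n in("scene","side"):
    f=grab(n)
    u,v=map(int,proj(f,(.6,.14,.18)));h=80
    cv2.imwrite(f"pics/d_{n}.png",cv2.resize(f["pixels"][max(0,v-h):v+h,max(0,u-h):u+h],None,fx=3,fy=3))
E
```

```text
14.3 [0.6173 0.139  0.3   ]
jaw yaw 81.8154696195554 j [ 0.1   0.42 -0.58  1.56  0.24  1.24  0.91]
[ 0.47135743  0.05590009 -0.73864074] [-0.01489162  0.02440772  0.00616373] 0.018823034817572044
```

View pics/w7.png

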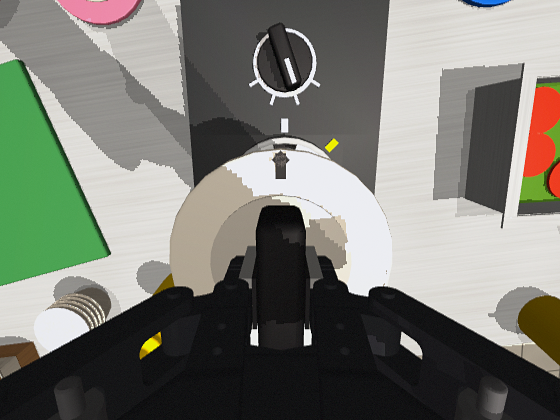

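View pics/d_scene.png

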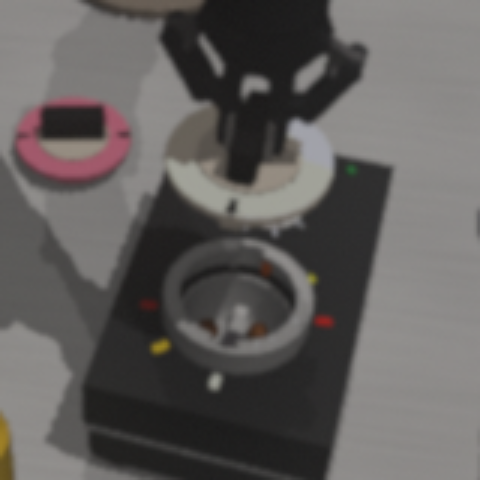

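View pics/d_side.png

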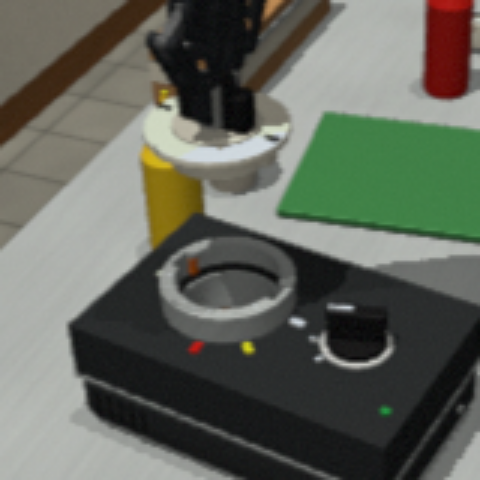

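Run:
```python
from h import *
from meas import circ
f=grab("wrist");o=r.get_obs();T=pose(o);C=cloud(f);tp=T[:3,3]
px=f["pixels"].astype(int)
z=tp[2]-.0395+.028
for dz in (-.004,0,.004):
  m=(abs(C[...,2]-z-dz)<.002)&(np.hypot(C[...,0]-tp[0],C[...,1]-tp[1])<.07);print(dz,m.sum())
m=(abs(C[...,2]-z)<.006)&(np.hypot(C[...,0]-tp[0],C[...,1]-tp[1])<.07)
P=C[m];print("z med",np.median(P[:,2]),z)
h=cv2.convexHull(P[:,:2].astype(np.float32))[:,0]
R=T[:3,:3];e1=R[:2,1];e2=R[:2,2]
d=h-tp[:2];d=np.c_[d@e1,d@e2] # tool y, z
from scipy.optimize import least_squares
hh=d[np.hypot(d[:,0],d[:,1])>.05];print(len(hh),circ(hh))
s=least_squares(lambda p:np.hypot(hh[:,0]-p[0],hh[:,1]-p[1])-.058,[0,0],loss='soft_l1',f_scale=.001).x;print("offs tooly,toolz",s,"world",s[0]*e1+s[1]*e2+tp[:2],tp)
print("plane tilt",np.linalg.lstsq(np.c_[P[:,:2]-tp[:2],np.ones(len(P))],P[:,2],rcond=None)[0])
# collar outer from w1,w3 frames
import pickle
for n in("w3",):
    g=pickle.load(open(n+".pkl","rb"));C=cloud(g)
    m=(abs(C[...,2]-.14)<.003)&(np.hypot(C[...,0]-.618,C[...,1]-.1414)<.065)
    h=cv2.convexHull(C[m][:,:2].astype(np.float32))[:,0];print(n,circ(h),cv2.minEnclosingCircle(h), C[m][:,2].mean())
# grinder marks: pointer direction check
```

```text
-0.004 93
0 19336
0.004 777
z med 0.28894042339392967 0.28879246043027135
50 [ 0.00015081 -0.00059085  0.05674583]
offs tooly,toolz [-0.00145301 -0.00036055] world [0.61857473 0.13949742] [0.61718719 0.14005954 0.30029246]
plane tilt [ 0.00500097 -0.00223906  0.2891603 ]
w3 [0.61780747 0.14234126 0.05749752] ((0.6176759600639343, 0.1424292027950287), 0.05807756260037422) 0.1395868392501455
```

Request:
play_rows:
  plan:
    - [-1,0,0.001,-0.02,0]
    - [-1,0.0005,0.002,-0.05,0]
    - [-1,0.0005,0.002,-0.08,0]
    - [-1,0.0005,0.002,-0.1,0]
    - [-1,0.0005,0.002,-0.11,0]
    - [-1,0.0005,0.002,-0.11,0]
    - [-1,0.0005,0.002,-0.11,0]

```text
clock: 15.15
tcp_pos: [0.6181, 0.1435, 0.1914]
orientation: [-1.106, 1.271, 1.105]
contact_force: [-0.3, 0.2, -1.4]
grip_width: 0.019
```

```bash
python3 look.py w8
python3 - <<'E'
from h import *
for n in("scene","side"):
    f=grab(n)
    u,v=map(int,proj(f,(.618,.142,.16)));h=60
    cv2.imwrite(f"pics/e_{n}.png",cv2.resize(f["pixels"][max(0,v-h):v+h,max(0,u-h):u+h],None,fx=4,fy=4,interpolation=2))
o=r.get_obs();T=pose(o);print(o["clock"],T[:3,3].round(4),np.degrees(np.arctan2(T[1,2],T[0,2])).round(2),T[:3,0].round(3),o["contact_force"])
E
python3 -c "
import cv2,numpy as np
cv2.imwrite('pics/e2.png',cv2.resize(np.hstack([cv2.imread('pics/e_scene.png'),cv2.imread('pics/e_side.png')]),(800,400)))"
```

```text
15.2 [0.6183 0.1437 0.1918]
jaw yaw 81.97481955820993 j [ 0.08  0.52 -0.56  1.67  0.31  1.04  0.85]
15.3 [0.6182 0.1437 0.1918] 81.98 [ 0.002  0.001 -1.   ] [ 0.07185635 -0.72642527 -1.14950012]
```

View pics/e2.png

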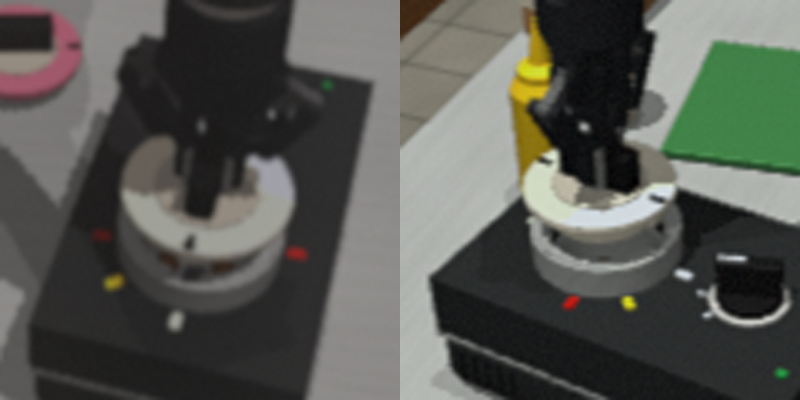

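View pics/w8.png

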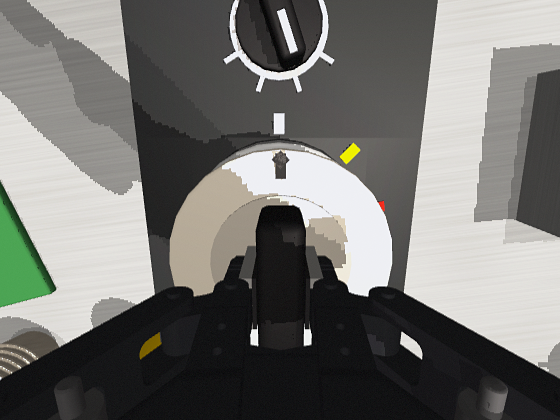

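The pointer (280,162) is in line with the white mark (279,123). As a cross-check I'll compare both in this one close frame.

Run:
```python
from h import *
from meas import circ
from scipy.optimize import least_squares
f=grab("wrist");o=r.get_obs();T=pose(o);tp=T[:3,3];C=cloud(f)
hsv=cv2.cvtColor(f["pixels"],cv2.COLOR_BGR2HSV)
for nm,lo,hi,box in(("white",(0,0,150),(180,60,255),(265,105,295,140)),("yel",(22,150,120),(35,255,255),(330,130,370,175))):
    m=np.zeros((420,560),np.uint8);a,b,c,d=box;m[b:d,a:c]=cv2.inRange(hsv,lo,hi)[b:d,a:c]
    v,u=np.nonzero(m);print(nm,len(u),at_z(f,u.mean(),v.mean(),.115).round(4))
z=tp[2]-.0395+.028
m=(abs(C[...,2]-z)<.004)&(np.hypot(C[...,0]-tp[0],C[...,1]-tp[1])<.07)
h=cv2.convexHull(C[m][:,:2].astype(np.float32))[:,0];h=h[np.hypot(*(h-tp[:2]).T)>.05]
print("lid",circ(h),least_squares(lambda p:np.hypot(h[:,0]-p[0],h[:,1]-p[1])-.058,tp[:2],loss='soft_l1',f_scale=.001).x,tp)
m=(abs(C[...,2]-.14)<.004)&(np.hypot(C[...,0]-.618,C[...,1]-.142)<.065)&(C[...,0]<.6)
print(m.sum());h=cv2.convexHull(C[m][:,:2].astype(np.float32))[:,0];h=h[np.hypot(*(h-[.618,.142]).T)>.055]
print("collar",len(h),least_squares(lambda p:np.hypot(h[:,0]-p[0],h[:,1]-p[1])-.058,[.618,.142],loss='soft_l1',f_scale=.001).x)
```

```text
white 230 [0.5498 0.1517 0.115 ]
yel 208 [0.5756 0.1966 0.115 ]
lid [0.61787629 0.14365961 0.05665566] [0.61956714 0.14345413] [0.61810123 0.14367072 0.19160216]
679
collar 20 [0.61778763 0.14237924]
```

Request:
play_rows:
  plan:
    - [-1,-0.0005,-0.0015,0,0]
    - [-1,-0.0005,-0.0015,-0.005,0]
    - [-1,-0.0005,-0.0015,-0.01,0]
    - [-1,-0.0005,-0.0015,-0.014,0]
    - [-1,-0.0005,-0.0015,-0.017,0]
    - [-1,-0.0005,-0.0015,-0.017,0]

```text
clock: 15.95
tcp_pos: [0.6165, 0.1418, 0.1725]
orientation: [-1.105, 1.273, 1.106]
contact_force: [-0.2, 0.1, -1.7]
grip_width: 0.0187
```

Request:
play_rows:
  plan:
    - [-1,0,0,-0.003,0]
    - [-1,0,0,-0.006,0]
    - [-1,0,0,-0.006,0]

```text
clock: 16.25
tcp_pos: [0.6167, 0.1418, 0.1668]
orientation: [-1.105, 1.273, 1.106]
contact_force: [-0.5, -0.5, -1.0]
grip_width: 0.0188
```

There is no contact force with the lugs already in the slots. I'll carry on to the seat.

Request:
play_rows:
  plan:
    - [-1,0,0,-0.003,0]
    - [-1,0,0,-0.005,0]
    - [-1,0,0,-0.007,0]
    - [-1,0,0,-0.008,0]
    - [-1,0,0,-0.008,0]

```text
clock: 16.75
tcp_pos: [0.6169, 0.1419, 0.1595]
orientation: [-1.106, 1.272, 1.105]
contact_force: [-2.5, -1.2, 2.6]
grip_width: 0.019
```

```bash
python3 look.py w9
python3 - <<'E'
from h import *
o=r.get_obs();T=pose(o);print(o["clock"],T[:3,3].round(4),o["contact_force"],o["moment"],o["grip_width"])
S=[]
for n in("scene","side"):
    f=grab(n)
    u,v=map(int,proj(f,(.618,.142,.15)));h=50
    S.append(cv2.resize(f["pixels"][v-h:v+h,u-h:u+h],(400,400),interpolation=2))
cv2.imwrite("pics/e3.png",np.hstack(S))
E
```

```text
16.8 [0.6169 0.1418 0.1595]
jaw yaw 81.98763789071803 j [ 0.07  0.55 -0.55  1.7   0.33  0.98  0.84]
16.8 [0.6169 0.1418 0.1595] [-2.12257929 -1.15177942  2.59167937] [-0.09436684  0.29564432 -0.01151225] 0.019093547319061724
```

View pics/e3.png

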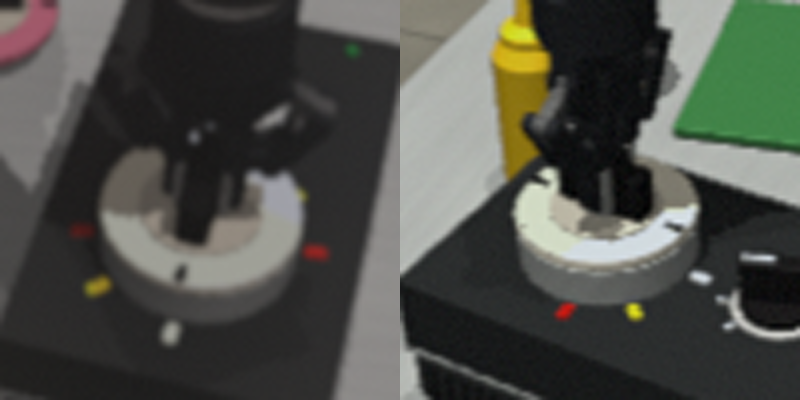

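View pics/w9.png

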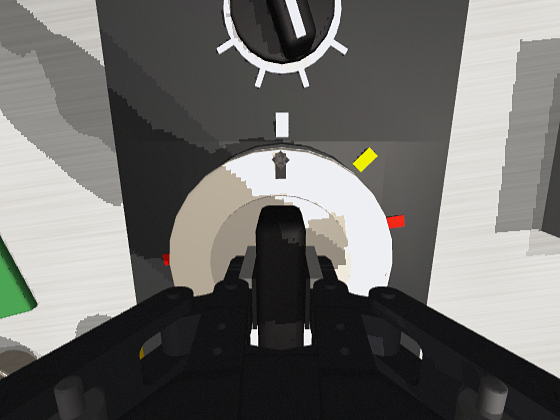

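The lid is seated: TCP z 0.1595 as computed, rim flat, pointer (280,162) at the white mark (282,125), about 3 N of contact. Now I twist clockwise, stopping a little short to check.

Request:
play_rows:
  plan:
    - [-1,0,0,0,-0.06]
    - [-1,0,0,0,-0.14]
    - [-1,0,0,0,-0.22]
    - [-1,0,0,0,-0.3]
    - [-1,0,0,0,-0.38]
    - [-1,0,0,0,-0.46]
    - [-1,0,0,0,-0.54]
    - [-1,0,0,0,-0.61]
    - [-1,0,0,0,-0.66]
    - [-1,0,0,0,-0.68]

```text
clock: 17.9
tcp_pos: [0.6176, 0.1426, 0.1596]
orientation: [-0.587, 1.488, 0.587]
contact_force: [2.3, 1.0, -0.4]
grip_width: 0.0188
```

Request:
play_rows:
  plan:
    - [-1,0,0,0,0]
    - [-1,0,0,0,0]

```text
clock: 18.1
tcp_pos: [0.6175, 0.1426, 0.1595]
orientation: [-0.588, 1.488, 0.589]
contact_force: [1.4, 2.0, -0.5]
grip_width: 0.0194
```

```bash
python3 look.py w10
python3 - <<'E'
from h import *
o=r.get_obs();T=pose(o);print(o["clock"],T[:3,3].round(4),o["contact_force"],o["moment"],o["grip_width"])
S=[]
for n in("scene","side"):
    f=grab(n)
    u,v=map(int,proj(f,(.618,.142,.15)));h=50
    S.append(cv2.resize(f["pixels"][v-h:v+h,u-h:u+h],(400,400),interpolation=2))
cv2.imwrite("pics/e4.png",np.hstack(S))
E
```

```text
18.15 [0.6175 0.1426 0.1596]
jaw yaw 43.09741053685064 j [-0.04  0.52 -0.39  1.71  0.23  0.95  0.23]
18.15 [0.6175 0.1426 0.1596] [2.90153988 2.37136479 0.76509928] [ 0.56486667 -0.60723749  0.09996728] 0.018624569322963705
```

View pics/e4.png

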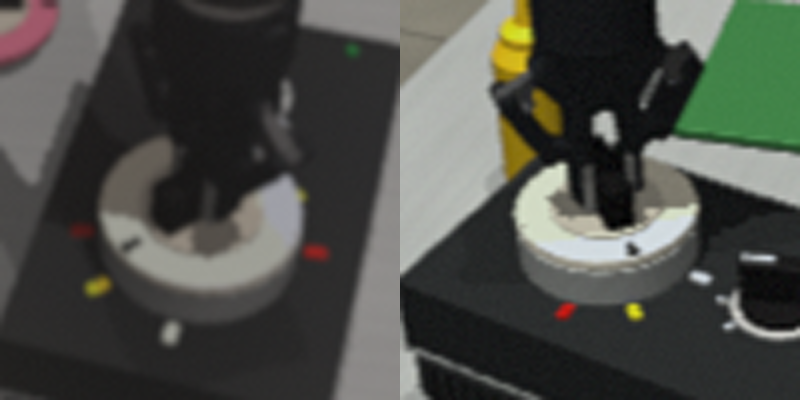

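View pics/w10.png

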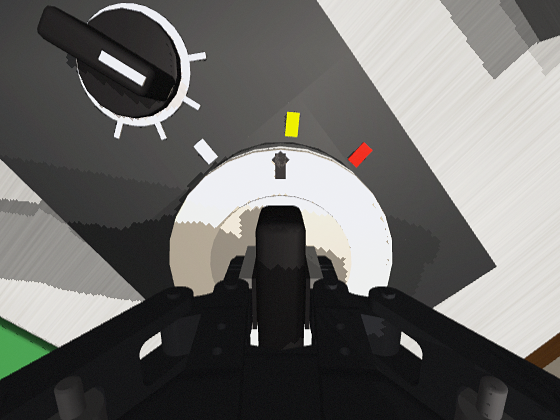

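The pointer (280,162) is still about 5° short of the yellow mark (292,124). I'll add 0.09 rad.

Request:
play_rows:
  plan:
    - [-1,0,0,0,-0.03]
    - [-1,0,0,0,-0.06]
    - [-1,0,0,0,-0.09]
    - [-1,0,0,0,-0.09]
    - [-1,0,0,0,-0.09]
    - [-1,0,0,0,-0.09]

```text
clock: 18.85
tcp_pos: [0.617, 0.1422, 0.1596]
orientation: [-0.517, 1.508, 0.518]
contact_force: [2.9, 4.3, 2.8]
grip_width: 0.0188
```

```bash
python3 look.py w11
python3 - <<'E'
from h import *
o=r.get_obs();T=pose(o);print(o["clock"],T[:3,3].round(4),o["contact_force"],o["moment"],o["grip_width"])
f=grab("wrist");tp=T[:3,3]
hsv=cv2.cvtColor(f["pixels"],cv2.COLOR_BGR2HSV)
m=cv2.inRange(hsv,(22,150,120),(35,255,255));m[180:]=0
v,u=np.nonzero(m);Y=at_z(f,u.mean(),v.mean(),.115)
g=f["pixels"].max(-1);b=np.zeros_like(g);b[150:182,268:294]=(g<90)[150:182,268:294]
n,L,st,ce=cv2.connectedComponentsWithStats(b.astype(np.uint8));i=1+st[1:,4].argmax();p=at_z(f,*ce[i],.148)
for nm,X in(("yel",Y),("ptr",p)):
  for c in((.618,.142),tp[:2],(.6185,.1415)):
    print(nm,X.round(4),np.degrees(np.arctan2(X[1]-c[1],X[0]-c[0])).round(2),np.hypot(X[0]-c[0],X[1]-c[1]).round(4))
C=cloud(f);q=(abs(C[...,2]-.148)<.004)&(np.hypot(C[...,0]-.618,C[...,1]-.142)<.06)
P=C[q];print("rimtop",np.median(P[:,2]),np.linalg.lstsq(np.c_[P[:,:2]-[.618,.142],np.ones(len(P))],P[:,2],rcond=None)[0])
S=[]
for n in("scene","side"):
    f=grab(n)
    u,v=map(int,proj(f,(.618,.142,.15)));h=50
    S.append(cv2.resize(f["pixels"][v-h:v+h,u-h:u+h],(400,400),interpolation=2))
cv2.imwrite("pics/e5.png",np.hstack(S));cv2.imwrite("pics/fin.png",f["pixels"])
o=r.get_obs();T=pose(o);print(o["clock"],np.degrees(np.arctan2(T[1,2],T[0,2])))
E
```

```text
18.9 [0.6169 0.1422 0.1595]
jaw yaw 37.89192182644059 j [-0.05  0.52 -0.37  1.71  0.22  0.95  0.15]
18.9 [0.6169 0.1422 0.1595] [2.01114468 4.0524407  1.94920757] [ 0.78516195 -0.55932902  0.09573829] 0.019107714034789728
yel [0.5755 0.1963 0.115 ] 128.05 0.0689
yel [0.5755 0.1963 0.115 ] 127.46 0.0681
yel [0.5755 0.1963 0.115 ] 128.12 0.0696
ptr [0.5869 0.1799 0.148 ] 129.31 0.049
ptr [0.5869 0.1799 0.148 ] 128.5 0.0482
ptr [0.5869 0.1799 0.148 ] 129.39 0.0497
rimtop 0.1482149470943482 [ 0.00345588 -0.00540766  0.14847801]
19.05 37.88713269911844
```

View pics/e5.png

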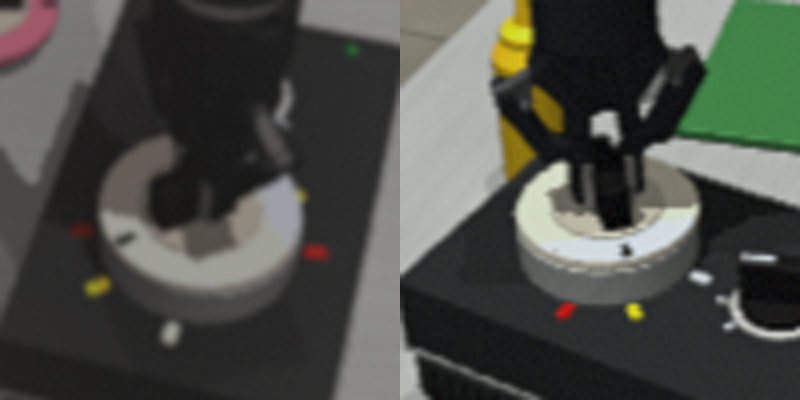

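View pics/w11.png

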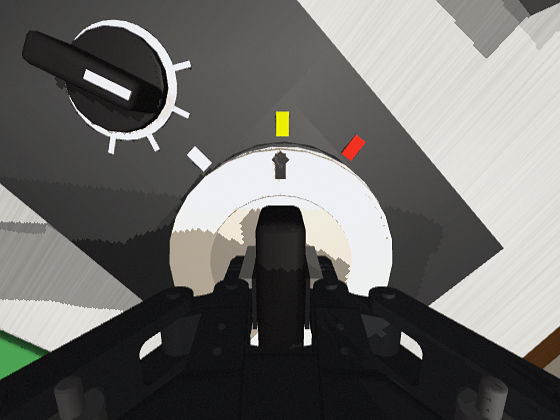

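Pointer (280,163) and yellow mark (282,124) are in line. The rim top is at 0.148 m and flat. One last look at the whole scene before handing in.

Run:
```python
from h import *
f=grab("scene");cv2.imwrite("pics/last.png",f["pixels"])
a=cv2.imread("pics/scene0.png");d=cv2.absdiff(a,f["pixels"]).max(-1);cv2.imwrite("pics/diff.png",np.hstack([cv2.resize(f["pixels"],(400,300)),cv2.cvtColor(cv2.resize((d>60).astype(np.uint8)*255,(400,300)),8)]))
o=r.get_obs();print(o["clock"],np.abs(o["qvel"]).max(),o["contact_force"],o["grip_width"])
```

```text
19.1 0.001221055262343635 [2.22842757 5.12096634 2.6252733 ] 0.01912385124151906
```

View pics/diff.png

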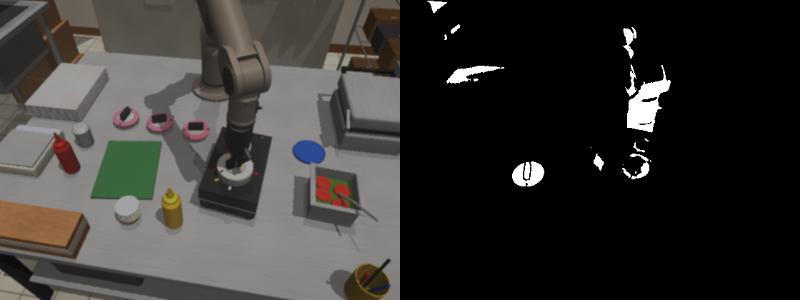

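The only differences from the first frame are the arm, the lid, and shadows. No bystander has moved, and the arm is still. Handing in.

```bash
python3 -c "
from bench import r
print(r.hand_in())"
```

```text
the job is handed in; nothing more can be done
None
```

The job is done and handed in at about 19 s, with the gripper still holding the lid at the yellow marks.

- **Selector:** I turned the knob one notch clockwise and let it go. Measured afterwards, it stood 40.4° (0.705 rad) from its start, with its pointer on the second tick.
- **Lid in the collar:** I took the white lid off the green board and set it in at the white marks. Its rim top measured 0.148 m with about 0.4° of tilt, so it lies flat.
- **Twist:** I turned it 44° clockwise, well short of the lock click.
    - By the wrist's angle the pointer is within 0.2° of the yellow mark; the camera's pointer blob put it about 1.2° short. I took that small disagreement as measurement error.
    - The arm was still, with about 6 N contact force and a 19 mm grip width.
- **Other things:** comparing the first and last overview frames showed changes only at the arm, the lid and their shadows; no bystander had moved. Mid-task contact forces were also small, at most about 9 N in the readings.

I could not read the two joint values directly, so the knob and pulse positions come from camera and wrist measurements.

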